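# Set out the glitter tins at the ornament painter's bench

## Task

The four closed glitter tins have come from the store in two stacks of two: take the stacks apart and stand each tin upright, centred, on the cork mat of its own shape and size (bigger round tin on the bigger round mat, smaller on the smaller), with the square and the oblong tin turned so that their sides run parallel to those of their mats. Never tip a tin over, leave the paint jar and the brush cup where they stand, and let go of everything at the end.

Things in the scene. Friction and masses are not known exactly. Their poses are not given: they have to be found in the camera images.
- big_round_tin: Big round aluminium tin with closed flat dark-rimmed lid, diameter 62 mm, 36 mm tall, 0.1 to 0.2 kg. Origin: centre of its underside; z up. At the start it stands on the table, with one of the two small tins (small round or oblong) on its lid.
- square_tin: Square aluminium tin with closed flat dark-rimmed lid, 58 x 58 mm, 36 mm tall, 0.1 to 0.21 kg. Origin: centre of its underside; z up. x and y run parallel to its sides. At the start it stands on the table, with the other small tin on its lid.
- small_round_tin: Small round aluminium tin with closed flat dark-rimmed lid, diameter 40 mm, 32 mm tall, 0.05 to 0.1 kg. Origin: centre of its underside; z up. At the start it stands on the lid of either the big round or the square tin (its underside 36 mm above the table), roughly centred there, turned at random. 
- oblong_tin: Oblong (rectangular) aluminium tin with closed flat dark-rimmed lid, 50 mm along its x axis, 30 mm along its y axis, 32 mm tall, 0.05 to 0.1 kg. Origin: centre of its underside; z up. At the start it stands on the lid of either the big round or the square tin (its underside 36 mm above the table), roughly centred there, turned at random. 
- big_round_mat: Bigger of the two round mats, diameter 82 mm. 6 mm thick cork mat lying fixed on the table. Origin: centre of its underside, at table height, so a tin standing on it has its underside at 6 mm. 
- square_mat: Square mat, 78 x 78 mm, x and y parallel to its sides. 6 mm thick cork mat lying fixed on the table. Origin: centre of its underside, at table height, so a tin standing on it has its underside at 6 mm. 
- small_round_mat: Smaller of the two round mats, diameter 60 mm. 6 mm thick cork mat lying fixed on the table. Origin: centre of its underside, at table height, so a tin standing on it has its underside at 6 mm. 
- oblong_mat: Oblong (rectangular) mat, 70 mm along its x axis, 50 mm along its y axis. 6 mm thick cork mat lying fixed on the table. Origin: centre of its underside, at table height, so a tin standing on it has its underside at 6 mm. 
- paint_jar: Bystander: closed red paint jar with a black lid, diameter 68 mm, 95 mm tall, loose, standing to one side of the work. Origin: centre of its underside.
- brush_cup: Bystander: white cup of upright brushes, diameter 68 mm, cup 85 mm tall, brushes up to 175 mm, loose, standing to the other side. Origin: centre of its underside.
Things that resemble listed ones, but are neither listed nor needed, are in the scene too. Leave any red or turquoise look-alike of the big_round_tin alone.

How it is judged:
At the end, for the whole second after the job is handed in: Each tin is released and still, upright (0.1 rad), standing on top of its own mat (height within 4 mm), centre within 12 mm of the mat's; the square tin's sides (any quarter turn) and the oblong tin's (either way round) parallel to their mats' within 0.21 rad (12 degrees) (horizontal distance between big_round_tin and big_round_mat below 0.012 m and z of big_round_tin in the frame of big_round_mat between 0.002 and 0.01 m and angle between each of big_round_tin, square_tin, small_round_tin, oblong_tin's own z axis and vertical below 0.1 rad and linear speed of each of big_round_tin, square_tin, small_round_tin, oblong_tin below 0.02 m/s and angular speed of each of big_round_tin, square_tin, small_round_tin, oblong_tin below 0.2 rad/s and horizontal distance between square_tin and square_mat below 0.012 m and z of square_tin in the frame of square_mat between 0.002 and 0.01 m and horizontal distance between small_round_tin and small_round_mat below 0.012 m and z of small_round_tin in the frame of small_round_mat between 0.002 and 0.01 m and horizontal distance between oblong_tin and oblong_mat below 0.012 m and z of oblong_tin in the frame of oblong_mat between 0.002 and 0.01 m and angle between the x axis of oblong_tin and the x axis of oblong_mat, either way round below 0.21 rad and (angle between the x axis of square_tin and the x axis of square_mat, either way round below 0.21 rad or angle between the x axis of square_tin and the y axis of square_mat, either way round below 0.21 rad)); the robot touches nothing.
It fails at once if a tin is tipped by more than 0.6 rad (angle between any of big_round_tin, square_tin, small_round_tin, oblong_tin's own z axis and vertical above 0.6 rad).
It fails at once if the paint jar or the brush cup is moved by more than 20 mm (distance of any of paint_jar, brush_cup from where it was at the start of the episode above 0.02 m).
It also fails if it takes over 99 s, if anything falls off the work surface, if the arm or the gripper's body presses on something with over 40 N, if the wrist force passes 120 N, or if a joint passes its speed limit or range.

## Robot

A 6-joint arm with a two-finger parallel gripper is mounted at the origin on the work surface. World frame = base frame: x ahead of the robot, y to its left, z up, the work surface at z = 0. Lengths are in m, angles in rad, forces in N, time in s.
With the tool pointing down it reaches from about 0.275 to 0.875 m from the base axis. Payload 12.5 kg.
Tool frame: the origin (TCP) lies between the finger pads; the fingertips stand 8 mm ahead of it and the grasp point (between the pads) lies 11 mm behind it; z points along the fingers, y is the line along which they close (so a half turn about z gives the same grasp; the last joint's range is limited). The gripper opens to 85 mm and grips with 20 to 120 N. Pads are 22 mm wide; open, the fingers measure 114 mm over their backs; the gripper's body (76 mm by 85 mm) begins 54 mm behind the grasp point. The pads swing forward as they close: fully open they stand 13 mm farther back than shut.
Start: joints at [1.109, 0.351, 1.652, -0, 1.139, -0.085], TCP at [0.202, 0.511, 0.239] pointing down, gripper open.
Joint ranges: [-2.75, 2.75], [-0.79, 2.1], [0.01, 2.65], [-1.57, 4.71], [0.07, 3.14], [-2.87, 2.87]. Speed limits (rad/s): [2.22, 2.22, 2.79, 3.14, 3.14, 3.14].

## Interface

Orientations are given as a 3x3 rotation matrix whose columns are the frame's x, y, z axes.
In Python, from bench import manip, cams, order gives the robot as it stands. The module is installed in compiled form; this text tells all that it offers.
- The arm moves only by the shell command python3 -m creep 'ROWS' [FORCE]. ROWS is JSON, a list of rows, each an object with "offset": the shift along the world's x, y, z in cm, a list of three; "rot": the turn, a rotation vector about the world's x, y, z in degrees, a list of three; "grip": the opening, from 0 (shut) to 1 (fully open). A call has 1 to 12 rows; each row is the pose to reach, as a shift and turn from the pose commanded when the call began; what a row does not reach only later rows make up. A row lasts 1/8 s, in which the tool goes at most 62.5 mm and 10.7 degrees, less where a joint would pass 70% of its speed; a pose out of reach is approached as far as the arm can. A call with a gripper value outside its range is refused whole. The fingers move at their own pace and stop on an object; FORCE is the grip in N (left out, the last holds). Time passes only in rows, so rows that repeat a pose let the fingers close. It gives the time, the measured TCP pose, the force, the opening and the grip force at its end, in the units of the state.
- manip.observe(): the state, without advancing time (a new reading comes with each control period).
- cams.read_camera(name): name is "side" or "top"; returns (picture, depth): 420x560x3 uint8, blue, green, red; 420x560 float32, m along the optical axis (not along the pixel's ray), 0 where there is no reading.
- cams.camera_model(name): a dict with "fovy" (degrees; the focal length in pixels is half the picture's height over the tangent of half this angle, whatever the lens; pixels are square), "cx", "cy" (the principal point, pixels), "view" (4x4, takes a point from world to camera coordinates). Camera axes: x right, y up, looking along -z (the intrinsics and any distortion apply to the point x, -y, -z); pixel columns grow to the right and rows downward; lengths in m; the calibration is good to about 2 mm. A picture is of the moment at which its call begins. camera_model takes no time and is no camera call.
- order.close_job(): hands the job in; it is judged then, once.
The state is a dict: "time_s": time; "joint_positions": joint angles; "joint_vel": joint speeds; "effort": joint torques, N m; "tool_pos": TCP position; "orientation": TCP orientation; "contact_force": force on the tool from outside, world axes, zero at the start; "moment": the same for the moment, N m; "grip_width": finger opening in m; "grip_force": force on a finger pad.
Only numpy, scipy, OpenCV 4.12 (cv2) and the standard library are available. Lean on these libraries where they do the work, as an engineer would, in place of code of your own. Each camera call takes 0.05 s, during which the arm holds its last target. There are 200 camera calls.

## Working session

There is one attempt and no reset: what is moved stays moved. The work goes in short steps, Python scripts to look and compute and a shell command to move; the robot and the scene stay as the last step left them, time stands still between calls to the robot, and variables do not carry over. Pictures are saved under pics/ and viewed, at most 14 in all, crops included, and the job is handed in when it is done.

```bash
mkdir -p pics; cat > h.py <<'E'
import numpy as np,cv2
from bench import manip,cams,order
def K(n):
    m=cams.camera_model(n);f=210/np.tan(np.radians(m['fovy']/2));return m,f
def world(n,u,v,d):
    m,f=K(n);p=np.array([(u-m['cx'])/f*d,-(v-m['cy'])/f*d,-d,1]);return (np.linalg.inv(np.array(m['view']))@p)[:3]
def ray(n,u,v):
    m,f=K(n);T=np.linalg.inv(np.array(m['view']));return T[:3,3],T[:3,:3]@np.array([(u-m['cx'])/f,-(v-m['cy'])/f,-1])
def atz(n,u,v,z):
    o,r=ray(n,u,v);return o+r*(z-o[2])/r[2]
E
python3 - <<'E'
from h import *
for n in('top','side'):
    p,d=cams.read_camera(n);cv2.imwrite(f'pics/{n}0.png',p);np.save(f'{n}0.npy',d);m=cams.camera_model(n);print({k:(np.round(v,3).tolist()) for k,v in m.items()},(d==0).mean())
s=manip.observe();print(s['time_s'],s['tool_pos'],s['orientation'],s['grip_width'])
E
```

```text
{'fovy': 50.426, 'cx': 277.656, 'cy': 214.11, 'view': [[-0.001, -1.0, -0.001, -0.021], [0.994, -0.001, 0.108, -0.603], [-0.108, -0.001, 0.994, -0.991], [0.0, 0.0, 0.0, 1.0]]} 0.003949829931972789
{'fovy': 42.464, 'cx': 275.349, 'cy': 210.242, 'view': [[0.696, -0.718, 0.012, -0.412], [0.356, 0.36, 0.862, -0.237], [-0.623, -0.596, 0.506, -0.885], [0.0, 0.0, 0.0, 1.0]]} 0.003775510204081633
0.1 [0.20222457 0.51116838 0.23880603] [[-9.29846110e-01  3.67948355e-01 -4.69108284e-04]
 [ 3.67948644e-01  9.29845628e-01 -9.50635070e-04]
 [ 8.64136762e-05 -1.05655208e-03 -9.99999438e-01]] 0.08532780450725269
```

View pics/top0.png

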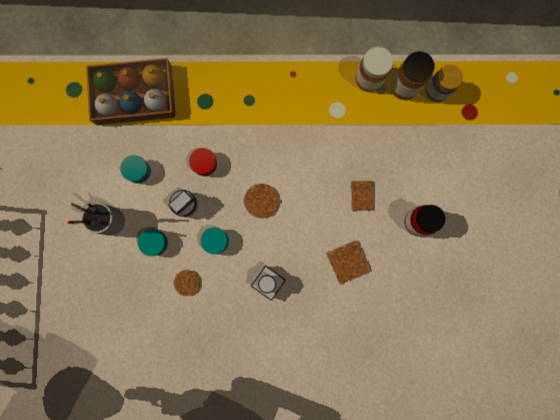

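View pics/side0.png

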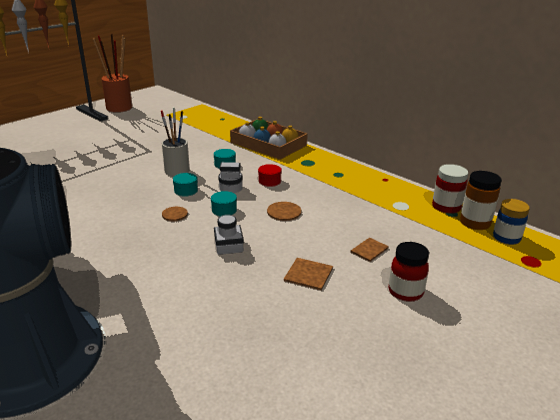

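The top view shows two aluminium stacks: an oblong tin on the big round tin at (182,203), and the small round tin on the square tin at (268,283). The mats are big round (262,201), small round (187,283), oblong (363,195) and square (349,262). The look-alikes are turquoise at (134,168), (152,242) and (214,240), and red at (203,161). Bare aluminium fits the description, so the stack at (182,203) is the one meant. I'll confirm that in a crop and measure.

```bash
cat > meas.py <<'E'
from h import *
def grid(n,d):
    m,f=K(n);v,u=np.mgrid[0:420,0:560];P=np.stack([(u-m['cx'])/f*d,-(v-m['cy'])/f*d,-d],-1)
    T=np.linalg.inv(np.array(m['view']));return P@T[:3,:3].T+T[:3,3]
def blob(mask,name,P,near=None):
    k,l,s,c=cv2.connectedComponentsWithStats(mask.astype(np.uint8))
    for i in range(1,k):
        if s[i,4]>60 and (near is None or np.hypot(*(c[i]-near))<25):
            q=P[l==i];z=np.median(q[:,2]);(x,y),(w,h),a=cv2.minAreaRect((q[:,:2]*1000).astype(np.float32))
            print(name,'px',c[i].round(),'mean',(q[:,:2].mean(0)*1000).round(1),'rect',round(x,1),round(y,1),'size',round(w,1),round(h,1),'ang',round(a,1),'z',(z*1000).round(1))
E
cat > m1.py <<'E'
from meas import *
p=cv2.imread('pics/top0.png');d=np.load('top0.npy');P=grid('top',d);z=P[...,2]
hsv=cv2.cvtColor(p,cv2.COLOR_BGR2HSV)
z0=np.median(z[250:350,300:450]);print('table',z0)
H,S,V=hsv[...,0],hsv[...,1],hsv[...,2]
roi=np.zeros(z.shape,bool);roi[140:310,90:400]=1
blob(roi&(z>.058)&(z<.08),'upper',P)
blob(roi&(z>.025)&(z<.045),'lower',P)
blob(roi&(H<15)&(S>120)&(V>60)&(z<.02)&(z>-.01),'mat',P)
for u,v in [(425,222),(97,218)]: blob((z>.05)&(z<.13),'tall',P,np.array([u,v]))
E
python3 m1.py; python3 - <<'E'
from h import *
a=cv2.imread('pics/top0.png')[130:310,100:400];b=cv2.imread('pics/side0.png')[140:290,140:340]
a=cv2.resize(a,(800,480),interpolation=cv2.INTER_CUBIC);cv2.imwrite('pics/c1.png',a)
cv2.imwrite('pics/c2.png',cv2.resize(b,(800,600),interpolation=cv2.INTER_CUBIC))
E
```

```text
table -0.0007363841843561758
upper px [180. 202.] mean [627. 195.] rect 627.5 195.7 size 30.5 50.3 ang 43.1 z 67.1
upper px [111. 222.] mean [583.2 346.9] rect 587.2 350.5 size 23.2 63.0 ang 82.3 z 69.5
upper px [267. 284.] mean [446.5   2.4] rect 446.4 2.4 size 38.9 37.2 ang 0.4 z 67.4
lower px [202. 161.] mean [727.  153.2] rect 727.8 153.6 size 61.3 59.2 ang 45.1 z 35.4
lower px [134. 168.] mean [709.9 311. ] rect 710.8 311.9 size 60.4 60.1 ang 44.1 z 35.2
lower px [175. 195.] mean [647.2 214.8] rect 648.2 214.7 size 9.9 42.0 ang 45.7 z 35.1
lower px [189. 207.] mean [620.2 182. ] rect 625.5 184.3 size 32.9 61.4 ang 74.0 z 35.4
lower px [116. 222.] mean [584.7 346.5] rect 587.2 351.0 size 22.4 63.0 ang 82.0 z 34.6
lower px [151. 242.] mean [538.6 266.4] rect 538.9 267.3 size 61.2 59.5 ang 80.7 z 35.1
lower px [214. 241.] mean [542.2 123.9] rect 542.0 124.7 size 59.3 61.6 ang 0.1 z 35.3
lower px [269. 282.] mean [448.7  -1.8] rect 447.0 0.4 size 57.7 58.3 ang 54.8 z 35.0
mat px [362. 195.] mean [ 651.1 -222.6] rect 651.1 -223.5 size 52.1 71.1 ang 89.5 z 5.2
mat px [261. 200.] mean [639.2  16.9] rect 639.4 17.0 size 80.3 79.3 ang 77.1 z 5.0
mat px [348. 262.] mean [ 495.  -186.7] rect 494.3 -187.6 size 79.5 79.8 ang 22.3 z 5.2
mat px [187. 283.] mean [446.9 189.4] rect 447.1 189.3 size 57.6 58.7 ang 0.5 z 4.7
tall px [427. 220.] mean [ 585.4 -346.1] rect 586.6 -349.7 size 64.4 62.6 ang 60.0 z 93.3
tall px [ 99. 219.] mean [588.5 366.5] rect 589.9 371.9 size 66.6 67.3 ang 36.5 z 84.0
```

View pics/c1.png

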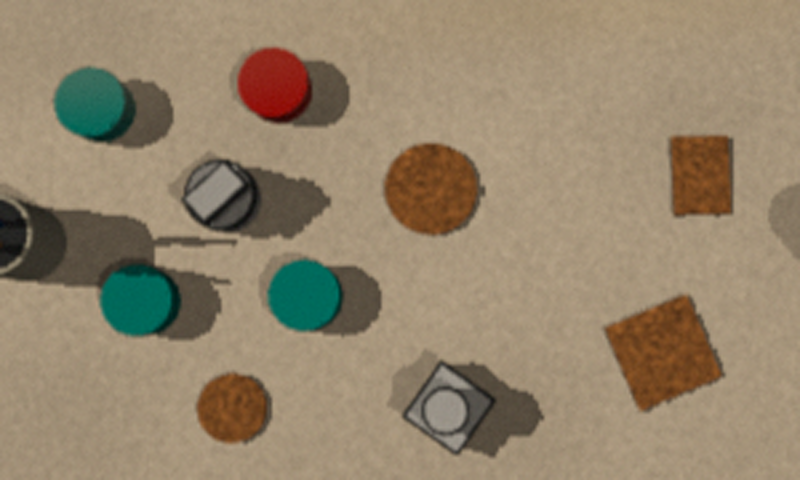

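View pics/c2.png

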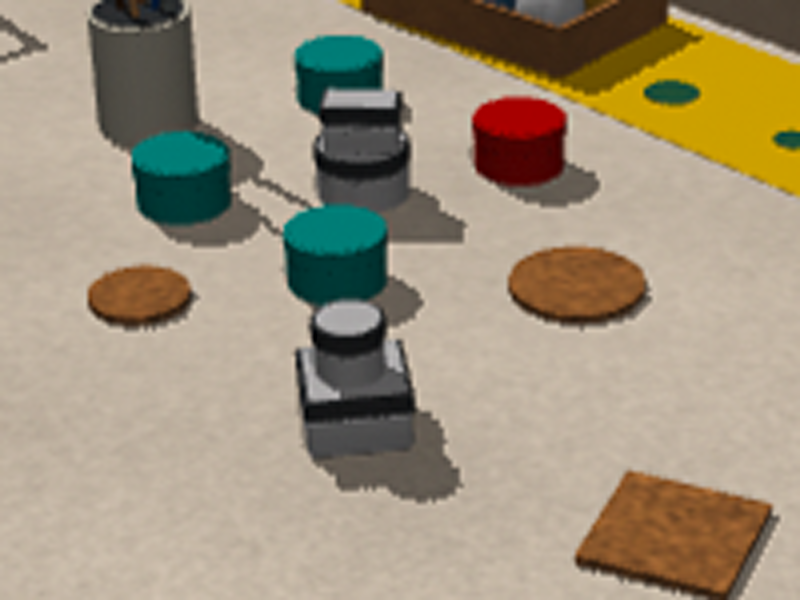

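The crops confirm it: the bare aluminium, dark-rimmed tins are in the two stacks, with oblong on round at (220,193) and small round on square at (447,410) in crop 1. The turquoise and red tins are lidless look-alikes. I'll cross-check with the side camera.

```bash
cat > m2.py <<'E'
from meas import *
p=cv2.imread('pics/side0.png');d=np.load('side0.npy');P=grid('side',d);z=P[...,2]
hsv=cv2.cvtColor(p,cv2.COLOR_BGR2HSV);H,S,V=hsv[...,0],hsv[...,1],hsv[...,2]
roi=np.zeros(z.shape,bool);roi[150:300,155:400]=1
print('table',np.median(z[300:350,200:400]))
blob(roi&(z>.063)&(z<.075)&(S<90),'upper',P)
blob(roi&(H<15)&(S>120)&(V>50)&(z<.02)&(z>-.01),'mat',P)
Pt=grid('top',np.load('top0.npy'))
for nm,c in(('R',(.632,.197)),('S',(.447,.001))):
  for n,Q in(('top',Pt),('side',P)):
    m=(np.hypot(Q[...,0]-c[0],Q[...,1]-c[1])<.045)&(Q[...,2]>.030)&(Q[...,2]<.042)
    q=(Q[m][:,:2]*1000).astype(np.float32);print(nm,n,cv2.minEnclosingCircle(q),cv2.minAreaRect(q),np.median(Q[m][:,2]))
E
python3 m2.py
```

```text
table -0.0008978479187733979
upper px [174. 152.] mean [572.2 351.2] rect 574.9 351.1 size 26.5 62.6 ang 52.3 z 68.3
upper px [230. 166.] mean [624.6 191.3] rect 625.0 192.7 size 31.8 47.4 ang 47.5 z 66.5
upper px [227. 220.] mean [445.   -0.7] rect 446.8 0.5 size 40.4 37.6 ang 49.6 z 67.2
mat px [276. 153.] mean [851.9 249.8] rect 853.8 255.2 size 57.2 117.4 ang 44.2 z 10.2
mat px [270. 182.] mean [711.8 137. ] rect 714.7 138.8 size 26.3 55.4 ang 48.5 z 10.3
mat px [284. 211.] mean [636.2  14.8] rect 637.8 16.4 size 82.3 80.1 ang 48.4 z 4.7
mat px [174. 213.] mean [444.4 187.4] rect 444.7 187.3 size 63.7 58.2 ang 53.6 z 4.8
mat px [369. 249.] mean [ 649.2 -224.1] rect 649.9 -220.6 size 74.1 58.1 ang 0.1 z 4.8
mat px [308. 273.] mean [ 492.  -188.7] rect 495.4 -184.8 size 85.4 83.7 ang 21.1 z 4.9
R top ((629.3163452148438, 197.91661071777344), 30.941150665283203) ((629.6389770507812, 197.05455017089844), (61.00137710571289, 59.77179718017578), 45.445045471191406) 0.035192423467637735
R side ((627.89453125, 196.88516235351562), 32.22543716430664) ((621.6242065429688, 190.56785583496094), (44.15121841430664, 61.18064880371094), 40.87425231933594) 0.0350862427127111
S top ((447.09521484375, -0.18459320068359375), 38.85911560058594) ((447.1615905761719, 0.2745475769042969), (57.71117401123047, 57.90761184692383), 54.793922424316406) 0.03502725955922936
S side ((446.2890625, -1.589792013168335), 39.8720588684082) ((446.80877685546875, -1.2794952392578125), (63.09591293334961, 57.760154724121094), 54.36963653564453) 0.03520310543693078
```

```bash
python3 -m creep '[{"offset":[42.4,-31.7,0],"rot":[0,0,-25.3],"grip":1},{"offset":[42.4,-31.7,0],"rot":[0,0,-25.3],"grip":1},{"offset":[42.4,-31.7,0],"rot":[0,0,-25.3],"grip":1},{"offset":[42.4,-31.7,0],"rot":[0,0,-25.3],"grip":1},{"offset":[42.4,-31.7,0],"rot":[0,0,-25.3],"grip":1},{"offset":[42.4,-31.7,0],"rot":[0,0,-25.3],"grip":1},{"offset":[42.4,-31.7,0],"rot":[0,0,-25.3],"grip":1},{"offset":[42.4,-31.7,0],"rot":[0,0,-25.3],"grip":1},{"offset":[42.4,-31.7,0],"rot":[0,0,-25.3],"grip":1},{"offset":[42.4,-31.7,0],"rot":[0,0,-25.3],"grip":1},{"offset":[42.4,-31.7,-4],"rot":[0,0,-25.3],"grip":1},{"offset":[42.4,-31.7,-8],"rot":[0,0,-25.3],"grip":1}]' 25
```

```text
time_s: 1.6
tool_pos: [0.6255, 0.1953, 0.1584]
orientation: [[-0.684, 0.73, 0.0], [0.73, 0.684, 0.0], [0.0, 0.0, -1.0]]
contact_force: [-0.2, -0.1, -0.8]
grip_width: 0.0853
grip_force: 0.0
```

```bash
python3 -m creep '[{"offset":[0,0,-5],"rot":[0,0,0],"grip":1},{"offset":[0,0,-9],"rot":[0,0,0],"grip":1},{"offset":[0,0,-10.8],"rot":[0,0,0],"grip":1},{"offset":[0,0,-10.8],"rot":[0,0,0],"grip":1},{"offset":[0,0,-10.8],"rot":[0,0,0],"grip":0},{"offset":[0,0,-10.8],"rot":[0,0,0],"grip":0},{"offset":[0,0,-10.8],"rot":[0,0,0],"grip":0},{"offset":[0,0,-10.8],"rot":[0,0,0],"grip":0},{"offset":[0,0,-10.8],"rot":[0,0,0],"grip":0},{"offset":[0,0,-10.8],"rot":[0,0,0],"grip":0},{"offset":[0,0,-10.8],"rot":[0,0,0],"grip":0},{"offset":[0,0,-10.8],"rot":[0,0,0],"grip":0}]' 25
```

```text
time_s: 3.1
tool_pos: [0.6268, 0.1945, 0.0522]
orientation: [[-0.683, 0.73, 0.001], [0.73, 0.683, 0.0], [-0.001, 0.001, -1.0]]
contact_force: [-1.3, 0.2, 6.1]
grip_width: 0.0295
grip_force: 25.9
```

```bash
python3 -m creep '[{"offset":[0,0,2],"rot":[0,0,0],"grip":0},{"offset":[0,0,5],"rot":[0,0,0],"grip":0},{"offset":[0,0,8],"rot":[0,0,0],"grip":0},{"offset":[2.4,-41.7,8],"rot":[0,0,46.7],"grip":0},{"offset":[2.4,-41.7,8],"rot":[0,0,46.7],"grip":0},{"offset":[2.4,-41.7,8],"rot":[0,0,46.7],"grip":0},{"offset":[2.4,-41.7,8],"rot":[0,0,46.7],"grip":0},{"offset":[2.4,-41.7,8],"rot":[0,0,46.7],"grip":0},{"offset":[2.4,-41.7,8],"rot":[0,0,46.7],"grip":0},{"offset":[2.4,-41.7,8],"rot":[0,0,46.7],"grip":0},{"offset":[2.4,-41.7,8],"rot":[0,0,46.7],"grip":0},{"offset":[2.4,-41.7,8],"rot":[0,0,46.7],"grip":0}]'
python3 - <<'E'
from h import *
p,d=cams.read_camera('side');cv2.imwrite('pics/s1.png',p);np.save('s1.npy',d)
s=manip.observe();print(s['contact_force'],s['tool_pos'])
E
```

```text
time_s: 4.6
tool_pos: [0.6503, -0.2222, 0.1319]
orientation: [[-1.0, 0.003, 0.0], [0.003, 1.0, 0.0], [-0.0, 0.0, -1.0]]
contact_force: [-0.5, 0.6, -0.5]
grip_width: 0.0294
grip_force: 25.1
[-0.12092353  0.09162173 -1.70809279] [ 0.65038355 -0.22157794  0.13186783]
```

View pics/s1.png

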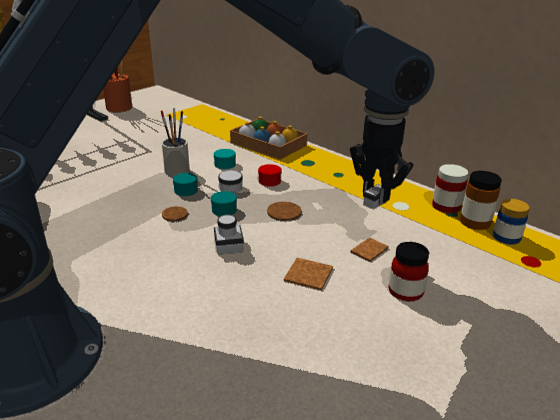

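```bash
python3 -m creep '[{"offset":[0,0,-5],"rot":[0,0,0],"grip":0},{"offset":[0,0,-9],"rot":[0,0,0],"grip":0},{"offset":[0,0,-10.4],"rot":[0,0,0],"grip":0},{"offset":[0,0,-10.8],"rot":[0,0,0],"grip":0},{"offset":[0,0,-11],"rot":[0,0,0],"grip":0},{"offset":[0,0,-11],"rot":[0,0,0],"grip":0},{"offset":[0,0,-11],"rot":[0,0,0],"grip":0}]'
```

```text
time_s: 5.52
tool_pos: [0.6508, -0.2228, 0.0223]
orientation: [[-1.0, 0.003, 0.001], [0.003, 1.0, -0.001], [-0.001, -0.001, -1.0]]
contact_force: [-1.0, 1.2, 2.7]
grip_width: 0.0298
grip_force: 25.6
```

```bash
python3 -m creep '[{"offset":[0,0,0],"rot":[0,0,0],"grip":0.6},{"offset":[0,0,0],"rot":[0,0,0],"grip":0.8},{"offset":[0,0,0],"rot":[0,0,0],"grip":0.8},{"offset":[0,0,0],"rot":[0,0,0],"grip":0.8},{"offset":[0,0,5],"rot":[0,0,0],"grip":1},{"offset":[0,0,11],"rot":[0,0,0],"grip":1},{"offset":[-20.5,22.4,11],"rot":[0,0,0],"grip":1},{"offset":[-20.5,22.4,11],"rot":[0,0,0],"grip":1},{"offset":[-20.5,22.4,11],"rot":[0,0,0],"grip":1},{"offset":[-20.5,22.4,11],"rot":[0,0,0],"grip":1},{"offset":[-20.5,22.4,11],"rot":[0,0,0],"grip":1},{"offset":[-20.5,22.4,11],"rot":[0,0,0],"grip":1}]'
```

```text
time_s: 7.02
tool_pos: [0.4432, 0.0032, 0.1314]
orientation: [[-1.0, 0.001, -0.001], [0.001, 1.0, 0.0], [0.001, 0.0, -1.0]]
contact_force: [0.7, -0.4, 0.1]
grip_width: 0.0856
grip_force: 0.0
```

```bash
python3 - <<'E'
from meas import *
p,d=cams.read_camera('top');P=grid('top',d);z=P[...,2]
m=(abs(P[...,0]-.65)<.06)&(abs(P[...,1]+.223)<.06)
blob(m&(z>.025)&(z<.06),'oblong',P)
m=(abs(P[...,0]-.63)<.06)&(abs(P[...,1]-.197)<.06)
blob(m&(z>.025)&(z<.06),'biground',P)
E
```

```text
oblong px [365. 194.] mean [ 648.4 -222.2] rect 648.5 -222.7 size 29.0 48.8 ang 89.8 z 37.6
biground px [182. 203.] mean [628.8 197.1] rect 629.4 197.7 size 60.7 60.1 ang 2.1 z 35.1
```

```bash
python3 -m creep '[{"offset":[0,0,-3],"rot":[0,0,0],"grip":1},{"offset":[0,0,-6],"rot":[0,0,0],"grip":1},{"offset":[0,0,-8],"rot":[0,0,0],"grip":1},{"offset":[0,0,-8],"rot":[0,0,0],"grip":1},{"offset":[0,0,-8],"rot":[0,0,0],"grip":0},{"offset":[0,0,-8],"rot":[0,0,0],"grip":0},{"offset":[0,0,-8],"rot":[0,0,0],"grip":0},{"offset":[0,0,-8],"rot":[0,0,0],"grip":0},{"offset":[0,0,-8],"rot":[0,0,0],"grip":0},{"offset":[0,0,-8],"rot":[0,0,0],"grip":0},{"offset":[0,0,-8],"rot":[0,0,0],"grip":0}]' 25
```

```text
time_s: 8.45
tool_pos: [0.4458, 0.0013, 0.0521]
orientation: [[-1.0, 0.003, 0.001], [0.003, 1.0, -0.0], [-0.001, -0.0, -1.0]]
contact_force: [-2.2, -0.6, 6.4]
grip_width: 0.0395
grip_force: 24.5
```

```bash
python3 -m creep '[{"offset":[0,0,2],"rot":[0,0,0],"grip":0},{"offset":[0,0,5],"rot":[0,0,0],"grip":0},{"offset":[0,5,5],"rot":[0,0,0],"grip":0},{"offset":[0,11,5],"rot":[0,0,0],"grip":0},{"offset":[0,16,5],"rot":[0,0,0],"grip":0},{"offset":[0,18.7,5],"rot":[0,0,0],"grip":0},{"offset":[0,18.7,5],"rot":[0,0,0],"grip":0},{"offset":[0,18.7,2],"rot":[0,0,0],"grip":0},{"offset":[0,18.7,-1],"rot":[0,0,0],"grip":0},{"offset":[0,18.7,-2.6],"rot":[0,0,0],"grip":0},{"offset":[0,18.7,-3.0],"rot":[0,0,0],"grip":0},{"offset":[0,18.7,-3.0],"rot":[0,0,0],"grip":0}]'
```

```text
time_s: 9.95
tool_pos: [0.4458, 0.188, 0.022]
orientation: [[-1.0, 0.004, 0.001], [0.004, 1.0, 0.0], [-0.001, 0.0, -1.0]]
contact_force: [-0.7, 0.1, -0.5]
grip_width: 0.0393
grip_force: 26.2
```

```bash
python3 -m creep '[{"offset":[0,0,-0.1],"rot":[0,0,0],"grip":0},{"offset":[0,0,-0.1],"rot":[0,0,0],"grip":0.7},{"offset":[0,0,-0.1],"rot":[0,0,0],"grip":0.9},{"offset":[0,0,-0.1],"rot":[0,0,0],"grip":0.9},{"offset":[0,0,-0.1],"rot":[0,0,0],"grip":0.9},{"offset":[0,0,4],"rot":[0,0,0],"grip":1},{"offset":[0,0,8],"rot":[0,0,0],"grip":1},{"offset":[0.1,-18.9,8],"rot":[0,0,-35.2],"grip":1},{"offset":[0.1,-18.9,8],"rot":[0,0,-35.2],"grip":1},{"offset":[0.1,-18.9,8],"rot":[0,0,-35.2],"grip":1},{"offset":[0.1,-18.9,8],"rot":[0,0,-35.2],"grip":1},{"offset":[0.1,-18.9,8],"rot":[0,0,-35.2],"grip":1}]'
python3 - <<'E'
from meas import *
p,d=cams.read_camera('top');cv2.imwrite('pics/t2.png',p);P=grid('top',d);z=P[...,2]
for n,x,y in(('small',.446,.188),('square',.447,0),('biground',.63,.197)):
    m=(abs(P[...,0]-x)<.05)&(abs(P[...,1]-y)<.05);blob(m&(z>.025)&(z<.06),n,P)
E
```

```text
time_s: 11.45
tool_pos: [0.4463, -0.0011, 0.1013]
orientation: [[-0.815, 0.58, -0.0], [0.58, 0.815, 0.0], [0.0, -0.0, -1.0]]
contact_force: [-0.5, -0.3, -0.0]
grip_width: 0.0854
grip_force: 0.0
small px [185. 283.] mean [446.4 186.5] rect 446.0 187.1 size 38.4 38.8 ang 25.6 z 36.9
biground px [182. 203.] mean [628.9 197.1] rect 629.1 197.7 size 60.2 60.9 ang 35.4 z 35.2
```

View pics/t2.png

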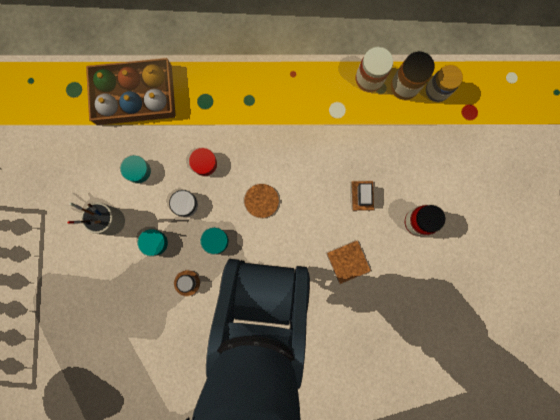

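The small round (185,283) and oblong (365,195) tins stand on their mats and the big round tin is undisturbed at (182,203). The square tin is next.

```bash
python3 -m creep '[{"offset":[0,0,-3],"rot":[0,0,0],"grip":1},{"offset":[0,0,-6],"rot":[0,0,0],"grip":1},{"offset":[0,0,-8.2],"rot":[0,0,0],"grip":1},{"offset":[0,0,-8.2],"rot":[0,0,0],"grip":1},{"offset":[0,0,-8.2],"rot":[0,0,0],"grip":0},{"offset":[0,0,-8.2],"rot":[0,0,0],"grip":0},{"offset":[0,0,-8.2],"rot":[0,0,0],"grip":0},{"offset":[0,0,-8.2],"rot":[0,0,0],"grip":0},{"offset":[0,0,-8.2],"rot":[0,0,0],"grip":0},{"offset":[0,0,-8.2],"rot":[0,0,0],"grip":0},{"offset":[0,0,-8.2],"rot":[0,0,0],"grip":0}]' 35
```

```text
time_s: 12.88
tool_pos: [0.4469, -0.0004, 0.0203]
orientation: [[-0.815, 0.579, 0.002], [0.579, 0.815, 0.0], [-0.001, 0.001, -1.0]]
contact_force: [-0.8, 3.0, 7.3]
grip_width: 0.0573
grip_force: 37.8
```

```bash
python3 -m creep '[{"offset":[0,0,2],"rot":[0,0,0],"grip":0},{"offset":[0,0,5],"rot":[0,0,0],"grip":0},{"offset":[4.7,-18.7,5],"rot":[0,0,-32.7],"grip":0},{"offset":[4.7,-18.7,5],"rot":[0,0,-32.7],"grip":0},{"offset":[4.7,-18.7,5],"rot":[0,0,-32.7],"grip":0},{"offset":[4.7,-18.7,5],"rot":[0,0,-32.7],"grip":0},{"offset":[4.7,-18.7,5],"rot":[0,0,-32.7],"grip":0},{"offset":[4.7,-18.7,2.5],"rot":[0,0,-32.7],"grip":0},{"offset":[4.7,-18.7,1],"rot":[0,0,-32.7],"grip":0},{"offset":[4.7,-18.7,0.6],"rot":[0,0,-32.7],"grip":0},{"offset":[4.7,-18.7,0.5],"rot":[0,0,-32.7],"grip":0},{"offset":[4.7,-18.7,0.5],"rot":[0,0,-32.7],"grip":0}]'
```

```text
time_s: 14.38
tool_pos: [0.4925, -0.1862, 0.0261]
orientation: [[-0.375, 0.927, -0.002], [0.927, 0.375, 0.001], [0.002, -0.002, -1.0]]
contact_force: [-13.3, 6.4, 28.8]
grip_width: 0.0572
grip_force: 43.4
```

```bash
python3 -m creep '[{"offset":[0,0,0.1],"rot":[0,0,0],"grip":0},{"offset":[0,0,0.1],"rot":[0,0,0],"grip":1},{"offset":[0,0,0.1],"rot":[0,0,0],"grip":1},{"offset":[0,0,0.1],"rot":[0,0,0],"grip":1},{"offset":[0,0,0.1],"rot":[0,0,0],"grip":1},{"offset":[0,0,4],"rot":[0,0,0],"grip":1},{"offset":[0,0,9],"rot":[0,0,0],"grip":1}]'
python3 -m creep '[{"offset":[13.6,38.4,0],"rot":[0,0,78],"grip":1},{"offset":[13.6,38.4,0],"rot":[0,0,78],"grip":1},{"offset":[13.6,38.4,0],"rot":[0,0,78],"grip":1},{"offset":[13.6,38.4,0],"rot":[0,0,78],"grip":1},{"offset":[13.6,38.4,0],"rot":[0,0,78],"grip":1},{"offset":[13.6,38.4,0],"rot":[0,0,78],"grip":1},{"offset":[13.6,38.4,0],"rot":[0,0,78],"grip":1},{"offset":[13.6,38.4,0],"rot":[0,0,78],"grip":1},{"offset":[13.6,38.4,0],"rot":[0,0,78],"grip":1},{"offset":[13.6,38.4,0],"rot":[0,0,78],"grip":1}]'
python3 - <<'E'
from meas import *
p,d=cams.read_camera('top');P=grid('top',d);z=P[...,2]
for n,x,y in(('small',.446,.188),('square',.494,-.187),('oblong',.65,-.223)):
    m=(abs(P[...,0]-x)<.05)&(abs(P[...,1]-y)<.05);blob(m&(z>.025)&(z<.06),n,P)
print(manip.observe()['tool_pos'])
E
```

```text
time_s: 15.25
tool_pos: [0.4927, -0.1873, 0.1145]
orientation: [[-0.373, 0.928, -0.002], [0.928, 0.373, 0.001], [0.002, -0.002, -1.0]]
contact_force: [1.3, 0.5, 0.3]
grip_width: 0.0857
grip_force: 0.0
time_s: 16.5
tool_pos: [0.6293, 0.196, 0.1142]
orientation: [[-0.985, -0.17, -0.0], [-0.17, 0.985, -0.0], [0.0, -0.0, -1.0]]
contact_force: [0.3, 0.6, -0.2]
grip_width: 0.085
grip_force: 0.0
small px [188. 283.] mean [447.6 179.5] rect 447.6 178.4 size 38.8 21.8 ang 9.0 z 36.6
square px [351. 263.] mean [ 492.6 -186. ] rect 492.9 -186.8 size 57.8 58.7 ang 22.0 z 41.3
oblong px [365. 194.] mean [ 648.4 -222.2] rect 648.6 -222.6 size 29.0 48.4 ang 89.5 z 37.7
[0.62930728 0.19591975 0.11428075]
```

```bash
python3 -m creep '[{"offset":[0,0,-4],"rot":[0,0,0],"grip":1},{"offset":[0,0,-8],"rot":[0,0,0],"grip":1},{"offset":[0,0,-9.4],"rot":[0,0,0],"grip":1},{"offset":[0,0,-9.4],"rot":[0,0,0],"grip":1},{"offset":[0,0,-9.4],"rot":[0,0,0],"grip":0},{"offset":[0,0,-9.4],"rot":[0,0,0],"grip":0},{"offset":[0,0,-9.4],"rot":[0,0,0],"grip":0},{"offset":[0,0,-9.4],"rot":[0,0,0],"grip":0},{"offset":[0,0,-9.4],"rot":[0,0,0],"grip":0},{"offset":[0,0,-9.4],"rot":[0,0,0],"grip":0},{"offset":[0,0,-9.4],"rot":[0,0,0],"grip":0}]' 35
```

```text
time_s: 17.92
tool_pos: [0.6304, 0.1966, 0.0222]
orientation: [[-0.985, -0.172, 0.003], [-0.172, 0.985, 0.001], [-0.003, 0.0, -1.0]]
contact_force: [-1.2, -0.9, 7.1]
grip_width: 0.0606
grip_force: 37.7
```

```bash
python3 -m creep '[{"offset":[0,0,2],"rot":[0,0,0],"grip":0},{"offset":[0,0,5],"rot":[0,0,0],"grip":0},{"offset":[0.8,-5,5],"rot":[0,0,0],"grip":0},{"offset":[0.8,-11,5],"rot":[0,0,0],"grip":0},{"offset":[0.8,-16,5],"rot":[0,0,0],"grip":0},{"offset":[0.8,-18,5],"rot":[0,0,0],"grip":0},{"offset":[0.8,-18,5],"rot":[0,0,0],"grip":0},{"offset":[0.8,-18,2.5],"rot":[0,0,0],"grip":0},{"offset":[0.8,-18,1],"rot":[0,0,0],"grip":0},{"offset":[0.8,-18,0.7],"rot":[0,0,0],"grip":0},{"offset":[0.8,-18,0.6],"rot":[0,0,0],"grip":0},{"offset":[0.8,-18,0.6],"rot":[0,0,0],"grip":0}]'
```

```text
time_s: 19.42
tool_pos: [0.6376, 0.0176, 0.0276]
orientation: [[-0.985, -0.173, 0.0], [-0.173, 0.985, 0.0], [-0.0, 0.0, -1.0]]
contact_force: [-3.5, 0.9, 9.5]
grip_width: 0.0606
grip_force: 40.8
```

Contact with the mat. I'll release, rise clear, and back off so the cameras can check everything.

```bash
python3 -m creep '[{"offset":[0,0,0],"rot":[0,0,0],"grip":1},{"offset":[0,0,0],"rot":[0,0,0],"grip":1},{"offset":[0,0,0],"rot":[0,0,0],"grip":1},{"offset":[0,0,0],"rot":[0,0,0],"grip":1},{"offset":[0,0,4],"rot":[0,0,0],"grip":1},{"offset":[0,0,9],"rot":[0,0,0],"grip":1},{"offset":[0,0,15],"rot":[0,0,0],"grip":1},{"offset":[-20,-4,17],"rot":[0,0,0],"grip":1},{"offset":[-20,-4,17],"rot":[0,0,0],"grip":1},{"offset":[-20,-4,17],"rot":[0,0,0],"grip":1},{"offset":[-20,-4,17],"rot":[0,0,0],"grip":1},{"offset":[-20,-4,17],"rot":[0,0,0],"grip":1}]'
python3 - <<'E'
from meas import *
for c in('top','side'):
  p,d=cams.read_camera(c);cv2.imwrite(f'pics/{c}9.png',p);P=grid(c,d);z=P[...,2]
  for n,x,y in(('small',.446,.188),('square',.494,-.187),('oblong',.65,-.223),('big',.638,.016)):
    m=(abs(P[...,0]-x)<.05)&(abs(P[...,1]-y)<.05);blob(m&(z>.032)&(z<.06),c+n,P)
  if c=='top':
    for u,v in [(425,222),(97,218)]: blob((z>.05)&(z<.13),'tall',P,np.array([u,v]))
E
```

```text
time_s: 20.92
tool_pos: [0.437, -0.0238, 0.1968]
orientation: [[-0.985, -0.171, 0.001], [-0.171, 0.985, -0.0], [-0.001, -0.0, -1.0]]
contact_force: [0.6, 0.1, 0.7]
grip_width: 0.0854
grip_force: 0.0
topsmall px [185. 284.] mean [446.3 187. ] rect 446.3 187.5 size 38.0 38.7 ang 0.8 z 37.3
topsquare px [351. 263.] mean [ 492.6 -186.1] rect 492.7 -186.8 size 58.2 58.2 ang 22.2 z 41.3
topoblong px [365. 194.] mean [ 649.  -222.6] rect 648.4 -222.6 size 28.5 49.1 ang 88.0 z 37.4
topbig px [261. 199.] mean [636.9  16.7] rect 637.5 16.0 size 60.8 59.5 ang 0.1 z 41.4
tall px [427. 219.] mean [ 585.5 -346.2] rect 586.6 -349.7 size 63.6 62.7 ang 54.3 z 93.2
tall px [ 99. 219.] mean [588.4 366.4] rect 590.2 372.3 size 68.1 65.7 ang 51.1 z 84.1
sidesmall px [174. 202.] mean [443.5 182.7] rect 445.0 185.2 size 38.3 37.1 ang 51.4 z 37.2
sidesquare px [309. 260.] mean [ 488.7 -191.4] rect 492.4 -188.5 size 64.0 58.1 ang 21.2 z 40.9
sideoblong px [371. 237.] mean [ 647.  -225.8] rect 649.0 -225.2 size 49.6 31.9 ang 4.1 z 36.7
sidebig px [284. 199.] mean [632.9  11.6] rect 635.8 15.4 size 63.9 59.2 ang 89.3 z 40.7
```

View pics/top9.png

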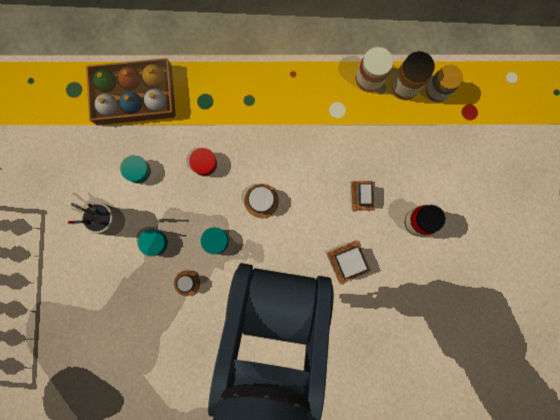

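View pics/side9.png

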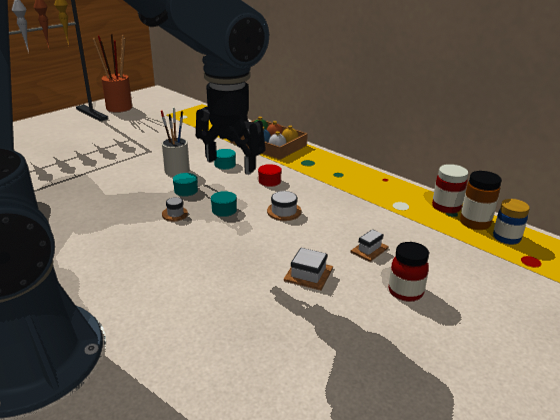

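All four tins stand on their own mats: (261,199), (185,284), (365,194) and (351,263) in the top view. They are centred within about 3 mm and aligned. The jar and cup have not moved, and the gripper is clear of everything.

```bash
python3 -c "from bench import order;print(order.close_job())"
```

```text
the job is handed in; nothing more can be done
None
```

I've handed the job in with all four tins upright and released on their own mats, centred within about 3 mm and aligned, and the paint jar and brush cup unmoved; the hand-in call gave no verdict.

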